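Caliper an adapter sleeve on the bench stand

TASK

Take the outside diameter of the slimmer of the two aluminium tube adapters with the caliper on the bench stand: open the caliper by its finger post, stand the adapter upright on the steel rest between the long jaws, then close the sliding jaw until both jaws touch the adapter, with no more than light thumb pressure of a few newtons, so that the jaw does not lean. Let go and leave the jaws closed on it, so that the reading can be taken. Leave the other adapter, the timer and the small beaker where they are.

Things in the scene. Friction and masses are not known exactly. Their poses are not given: they have to be found in the camera images.
- stand: Grey base plate, 115 x 250 x 10 mm, fixed to the bench, that carries a caliper lying flat. Origin: centre of its underside, on the bench top. Its y axis runs along the caliper's beam towards the fixed jaw, z up; the long jaws stick out to its -x side. Two dark clamp posts, 40 mm high, hold the beam's ends (at y = -108 and +96 mm, x = +25 mm).
- rest (a point): Centre of the top of the flat steel rest under the jaws (52 mm along x, 76 mm along y, its top 14 mm above the bench); the adapter stands here. Axes as the stand's.
- beam: The caliper's steel beam with its fixed jaw, in one piece. Origin and axes are the stand's. The jaw blades are 8 mm thick, from 27 to 35 mm above the bench, and pass 13 mm above the rest.
- fixed_face (a point): On the fixed jaw's flat measuring face, which looks along -y, 38 mm out (-x) from the beam's centre line and at mid height of the blade (31 mm above the bench). The jaws reach 24 mm farther out from here; inwards there are 22 mm to the edge of the sliding head. Axes as the stand's.
- jaw: The caliper's sliding head with its long jaw, grey readout and finger post, 66 mm long (y), 32 mm wide, the readout's top 42 mm above the bench. Origin: centre of the head on the beam's centre line, 31 mm above the bench. It rides on a spring gib with play: pushed against a part, it leans about the vertical axis, up to 0.0025 rad for each newton between jaw and part, and springs back. Axes as the stand's when it does not lean.
- jaw_face (a point): On the sliding jaw's flat measuring face, which looks along +y, opposite fixed_face when the caliper is shut. Turns with the sliding jaw.
- post (a point): Upright round finger post on the sliding head, 15 mm in diameter, dark with steel rings, from 38 to 76 mm above the bench; this point is on its axis, 12 mm below its top. Push it or pinch it from above to move the head. It stands 54 mm behind (-y of) the sliding measuring face, on the beam's centre line.
- slide (a joint): Gap between the two measuring faces in m: 0 is shut, grows as the sliding jaw moves along the stand's -y, to 0.075. It drags with about 3 N and stays where it is left; found nearly shut (0 to 16 mm).
- adapter_slim: The adapter to be measured, the slimmer one: plain aluminium cylinder with a blind bore at the top and a fine groove near its upper end, 62 mm high, unmarked, between 24 and 36 mm in diameter: the exact size is what the caliper is to show. Stands loose on the bench, 0.05 to 0.12 kg. Origin: centre of its underside; z up along its axis.
- adapter_wide: The other adapter, same shape and height, 38 mm in diameter, standing loose on the bench; it is not wanted. Origin: centre of its underside.
- timer: Small square white lab timer, 62 x 62 x 20 mm, loose. Origin: centre of its underside.
- small_beaker: Small clear beaker, 46 mm wide and 57 mm high, loose. Origin: centre of its underside.
Mind the look-alikes: they are no part of the job. What is shaped like the adapter_slim but red is not meant.

How it is judged:
By the outcome, as a careful person would: the job done as asked, in the order asked, and still so for the second after the job is handed in, with the robot touching nothing.
It also fails if it takes over 58 s, if anything falls off the work surface, if the arm or the gripper's body presses on something with over 40 N, if the wrist force passes 120 N, or if a joint passes its speed limit or range.

ROBOT

A 7-joint arm with a two-finger parallel gripper is mounted at the origin on a cart in front of the work surface, level with it; the furniture and walls round the work are solid. World frame = base frame: x ahead of the robot, y to its left, z up, the work surface at z = 0. Lengths are in m, angles in rad, forces in N, time in s.
With the tool pointing down it reaches from about 0.4 to 0.85 m from the base axis. Payload 10.4 kg.
Tool frame: the origin (TCP) lies at the very end of the fingers, on their centre line; the grasp point (between the pads) lies behind it (grip_point_offset is the z of the grasp point in the tool frame, in m); z points along the fingers, y is the direction in which the jaws open and shut (so a half turn about z gives the same grasp; the last joint's range is limited). The gripper opens to 87 mm and grips with 3 to 60 N. Pads are 19 mm wide; open, the fingers measure 117 mm over their backs; the gripper's body (75 mm by 190 mm) begins 51 mm behind the grasp point.
Start: joints at [-1.165, 0.332, -0.065, 1.46, 0.022, 1.35, -0.088], TCP at [0.26, 0.568, 0.223] pointing down, gripper open.
Joint ranges: [-2.6, 2.6], [-0.5, 2.12], [-1.47, 1.34], [0.16, 2.42], [-1.27, 4.41], [0.06, 2.06], [-2.6, 2.6]. Speed limits (rad/s): [2.22, 2.22, 2.79, 2.79, 3.14, 3.14, 3.14].

INTERFACE

Orientations are given as a unit quaternion [x, y, z, w].
In Python, from workcell import * gives the robot as it stands.
- The arm moves only by the tool play_rows, never from a script. Its arguments are lists of equal length, an entry for each row: "rot": the turn, a rotation vector about the tool's x, y, z in degrees, a list of three; "dp": the shift along the tool's x, y, z in mm, a list of three; "hand": the closure, from 0 (fully open) to 1 (shut). In form: {"rot": [[ax, ay, az], ...], "dp": [[tx, ty, tz], ...], "hand": [hand, ...]}. A call has 1 to 10 rows; each row is the pose to reach, as a shift and turn from the pose measured when the call began, along the tool's axes at that moment; what a row does not reach only later rows make up. A row lasts 1/8 s, in which the tool goes at most 62.5 mm and 10.7 degrees, less where a joint would pass 70% of its speed; a pose out of reach is approached as far as the arm can. A call with a gripper value outside its range is refused whole. The fingers move at their own pace and stop on an object; the grip force is fixed at half the most. Time passes only in rows, so rows that repeat a pose let the fingers close. It gives the time, the measured TCP pose, the force and the opening at its end, in the units of the state.
- get_state(): the state, without advancing time (a new reading comes with each control period).
- read_camera(name): name is "side" or "top"; returns (picture, depth): 400x640x3 uint8, blue, green, red; 400x640 float32, m along the optical axis (not along the pixel's ray), 0 where there is no reading.
- camera_params(name): a dict with "vfov" (degrees; the focal length in pixels is half the picture's height over the tangent of half this angle, whatever the lens; pixels are square), "cx", "cy" (the principal point, pixels), "R" (3x3) and "t" (3): a world point X has camera coordinates R X + t. Camera axes: x right, y down, z forward; pixel columns grow to the right and rows downward; lengths in m; the calibration is good to about 2 mm. A picture is of the moment at which its call begins. camera_params takes no time and is no camera call.
- close_job(): hands the job in, once; it reports no verdict.
The state is a dict: "t": time; "joints": joint angles; "qd": joint speeds; "tau": joint torques, N m; "tcp_pos": TCP position; "orientation": TCP orientation; "wrist_force": force on the tool from outside, world axes, zero at the start; "moment": the same for the moment, N m; "grip_width": opening from 0.0 (shut) to 1.0 (fully open).
Only numpy, scipy, OpenCV 4.12 (cv2) and the standard library are available. Lean on these libraries where they do the work, as an engineer would, in place of code of your own. Each camera call takes 0.05 s, during which the arm holds its last target.

## Working session

There is one attempt and no reset: what is moved stays moved. The work goes in short steps, Python scripts to look and compute and a tool call to move; the robot and the scene stay as the last step left them, time stands still between calls to the robot, and variables do not carry over. Pictures are saved under pics/ and viewed, and the job is handed in when it is done.

Besides the shell and the picture viewer there is one more tool, called after "Call:" as a command line: name --argument value ..., lists and objects as JSON in quotes. play_rows: Moves the arm, as the interface text tells. Its arguments: {"type":"object","properties":{"rot":{"type":"array","items":{"type":"array","items":{"type":"number"}}},"dp":{"type":"array","items":{"type":"array","items":{"type":"number"}}},"hand":{"type":"array","items":{"type":"number"}}},"required":["rot","dp","hand"]}

```bash
mkdir -p pics
cat > h.py <<'E'
from workcell import *
import numpy as np, cv2
from scipy.spatial.transform import Rotation as Rn
def cam(n):
    p=camera_params(n); f=200/np.tan(np.radians(p["vfov"])/2)
    return f,p["cx"],p["cy"],np.array(p["R"]),np.array(p["t"])
def ray(n,u,v,z):
    f,cx,cy,R,t=cam(n); d=R.T@np.array([(u-cx)/f,(v-cy)/f,1]); o=-R.T@t
    return o+d*(z-o[2])/d[2]
def proj(n,X):
    f,cx,cy,R,t=cam(n); c=R@np.array(X)+t; return cx+f*c[0]/c[2],cy+f*c[1]/c[2]
def cloud(n,D):
    f,cx,cy,R,t=cam(n); v,u=np.mgrid[:400,:640]
    P=np.stack([(u-cx)/f*D,(v-cy)/f*D,D],-1); return (P-t)@R
E
python3 - <<'E'
from h import *
for n in("top","side"):
    p,d=read_camera(n); cv2.imwrite(f"pics/{n}0.png",p); np.save(f"{n}0.npy",d); print(n,camera_params(n))
print(get_state())
E
```

```text
top {'vfov': 46.302313305291825, 'cx': 324.9112135425532, 'cy': 202.8095597869189, 'R': array([[-0.08650053, -0.99623292,  0.00613341],
       [-0.97031559,  0.08285136, -0.22720765],
       [ 0.22584358, -0.02560493, -0.97382702]]), 't': array([-0.24556333,  0.57295141,  0.80282054])}
side {'vfov': 43.821960788726614, 'cx': 312.0275324341419, 'cy': 196.54340481675422, 'R': array([[ 0.99316   , -0.11599246, -0.01337783],
       [-0.08311198, -0.62181284, -0.77874334],
       [ 0.08200985,  0.77452859, -0.6272    ]]), 't': array([-0.57176224, -0.07984201,  1.26057129])}
{'t': 0.1, 'joints': array([-1.16460058,  0.33282224, -0.06466722,  1.46082601,  0.02160687,
        1.34988818, -0.08850618]), 'qd': array([ 0.00090601, -0.00358372, -0.00235217, -0.00289465, -0.00061319,
       -0.00026146, -0.00077241]), 'tau': array([ 2.31938197e-03, -6.24538279e+01,  2.53532908e-02, -3.90717208e+01,
       -6.13698852e-02,  3.65076901e-02,  5.91868024e-05]), 'tcp_pos': array([0.25974551, 0.56810784, 0.22183989]), 'orientation': array([ 2.12767437e-01,  9.77102670e-01, -6.16566289e-04, -9.74857452e-05]), 'wrist_force': array([-0.49243604,  0.43676954,  0.49267373]), 'moment': array([-0.01103959,  0.04442748, -0.01441719]), 'grip_width': 0.998550647043821}
```

View pics/top0.png

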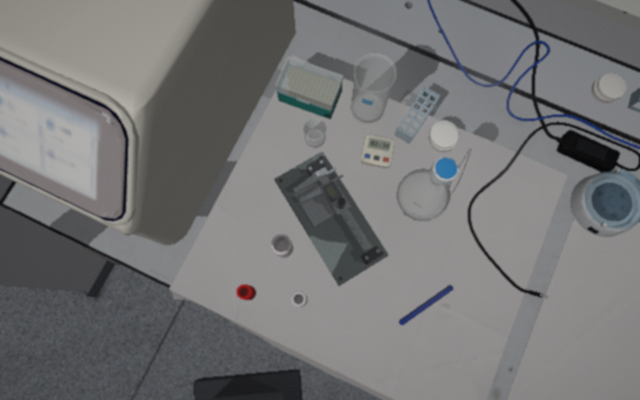

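View pics/side0.png

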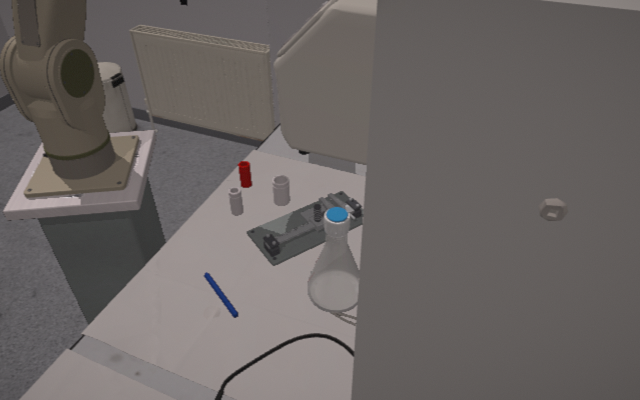

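Top view: a slim grey adapter at about (299,299), a wide grey one at (282,246), a red one at (246,292), and the stand around (330,220). I'll enlarge to confirm.

Run:
```python
from h import *
t=cv2.imread("pics/top0.png"); s=cv2.imread("pics/side0.png")
cv2.imwrite("pics/topc.png",cv2.resize(np.clip(t[110:310,220:420]*1.5,0,255).astype(np.uint8),(600,600),interpolation=cv2.INTER_CUBIC)[:600])
cv2.imwrite("pics/topc.png",cv2.resize(np.clip(t[140:310,225:400]*1.5,0,255).astype(np.uint8),None,fx=3.5,fy=3.5,interpolation=cv2.INTER_CUBIC))
cv2.imwrite("pics/sidec.png",cv2.resize(np.clip(s[150:270,220:380]*1.5,0,255).astype(np.uint8),None,fx=5,fy=5,interpolation=cv2.INTER_CUBIC))
D=np.load("top0.npy");C=cloud("top",D)
for u,v in((299,299),(282,246),(246,292),(316,132),(378,151),(330,230),(294,299),(292,292)): print(u,v,C[v,u].round(3),ray("top",u,v,0.062).round(3))
```

```text
299 299 [ 0.381 -0.23   0.008] [ 0.379 -0.233  0.062]
282 246 [ 0.485 -0.205  0.007] [ 0.477 -0.209  0.062]
246 292 [ 0.403 -0.131  0.01 ] [ 0.4   -0.139  0.062]
316 132 [ 0.716 -0.29   0.004] [ 0.693 -0.289  0.062]
378 151 [ 0.658 -0.411  0.02 ] [ 0.644 -0.404  0.062]
330 230 [ 0.507 -0.3    0.012] [ 0.499 -0.299  0.062]
294 299 [ 0.381 -0.222  0.034] [ 0.38  -0.224  0.062]
292 292 [ 0.396 -0.217 -0.002] [ 0.393 -0.221  0.062]
```

View pics/topc.png

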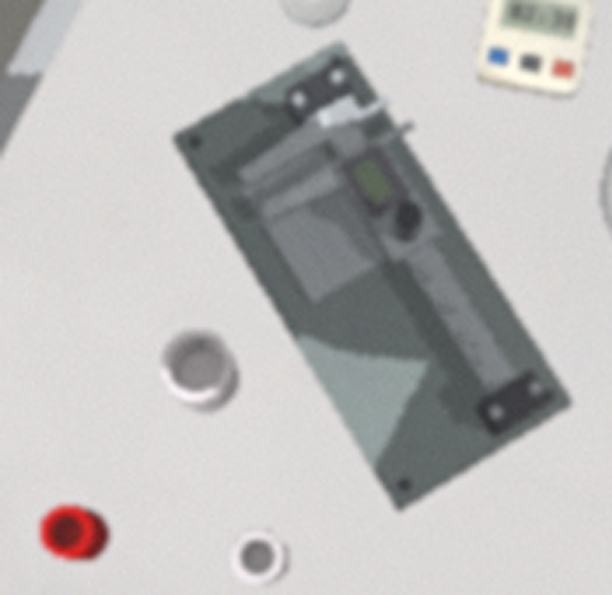

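View pics/sidec.png

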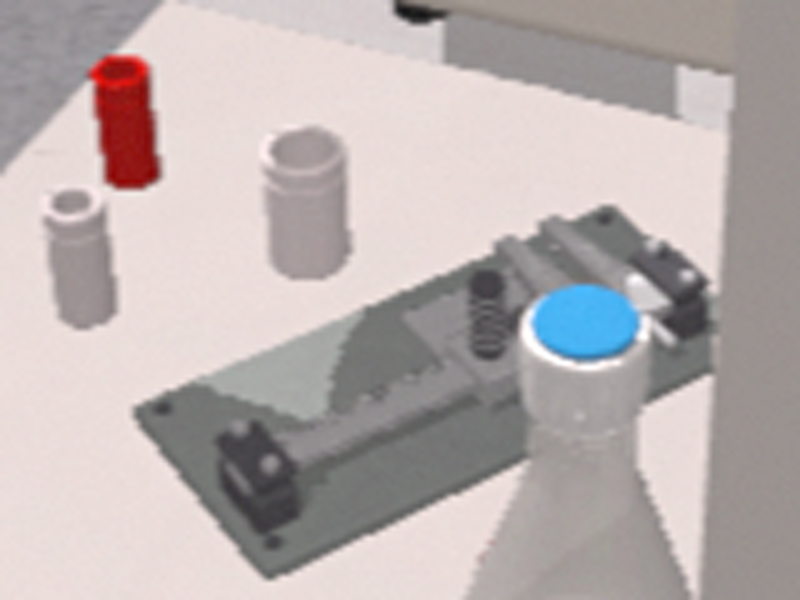

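The crop confirms three candidates. The one at (299,299) is plain grey and slimmer, so it is the target. The grey one at (282,246) is wide and the one at (246,292) is red. Next I'll measure the stand, the adapter and the obstacles.

Run:
```python
from h import *
import workcell; print([x for x in dir(workcell) if not x.startswith('_')]); print(globals().get('grip_point_offset'))
t=cv2.imread("pics/top0.png"); g=cv2.cvtColor(t,cv2.COLOR_BGR2GRAY)
c=np.array([(175,135),(340,42),(570,404),(400,510)],np.float32)/3.5+np.float32([225,140])
c2=cv2.cornerSubPix(g,c.reshape(-1,1,2).copy(),(4,4),(-1,-1),(3,50,.01)).reshape(-1,2)
print(c,c2)
P=np.array([ray("top",u,v,.01)[:2] for u,v in c2]); print(P.round(4)); 
print([np.linalg.norm(P[i]-P[(i+1)%4]).round(4) for i in range(4)], P.mean(0))
for n in("top","side"):
    D=np.load(f"{n}0.npy");C=cloud(n,D);C[D==0]=np.nan
    for x0 in np.arange(-.1,1,.1):
        for lo,hi in((-.9,-.5),(-.5,-.35),(-.35,-.1),(-.1,.1),(.1,.3),(.3,.8)):
            m=(C[...,0]>x0)&(C[...,0]<x0+.1)&(C[...,1]>lo)&(C[...,1]<hi)
            if m.sum()>5: print(n,f"x{x0:.1f} y{lo}..{hi}",m.sum(),np.nanpercentile(C[...,2][m],99).round(3),end=' | ')
    print()
# circles
f,_,_,_,_=cam("top"); print("f",f)
```

```text
['MotionError', 'camera_params', 'close_job', 'get_state', 'grip_point_offset', 'read_camera']
-0.0187
[[275.      178.57143]
 [322.14285 152.     ]
 [387.85715 255.42857]
 [339.2857  285.7143 ]] [[273.6522  178.56607]
 [321.99014 152.22166]
 [388.11377 255.09993]
 [338.30325 285.76004]]
[[ 0.6214 -0.1972]
 [ 0.6687 -0.2985]
 [ 0.449  -0.4082]
 [ 0.3991 -0.3067]]
[np.float64(0.1119), np.float64(0.2455), np.float64(0.1131), np.float64(0.2479)] [ 0.53457067 -0.30263298]
top x0.0 y-0.5..-0.35 256 -0.845 | top x0.0 y-0.35..-0.1 851 -0.745 | top x0.0 y0.1..0.3 23 -0.846 | top x0.1 y-0.9..-0.5 4151 0.002 | top x0.1 y-0.5..-0.35 791 0.001 | top x0.1 y-0.35..-0.1 1526 -0.608 | top x0.1 y-0.1..0.1 2138 -0.627 | top x0.1 y0.1..0.3 1621 -0.746 | top x0.1 y0.3..0.8 3250 -0.843 | top x0.2 y-0.9..-0.5 10701 0.001 | top x0.2 y-0.5..-0.35 4506 0.001 | top x0.2 y-0.35..-0.1 2757 0.001 | top x0.2 y-0.1..0.1 1408 -0.844 | top x0.2 y0.1..0.3 1613 -0.844 | top x0.2 y0.3..0.8 4092 -0.842 | top x0.3 y-0.9..-0.5 10574 0.011 | top x0.3 y-0.5..-0.35 4190 0.011 | top x0.3 y-0.35..-0.1 6530 0.061 | top x0.3 y-0
[... 1725 characters left out ...]
 x0.3 y-0.5..-0.35 2997 0.012 | side x0.3 y-0.35..-0.1 3051 0.062 | side x0.3 y-0.1..0.1 78 0.003 | side x0.4 y-0.9..-0.5 5805 0.006 | side x0.4 y-0.5..-0.35 3328 0.041 | side x0.4 y-0.35..-0.1 2962 0.062 | side x0.4 y-0.1..0.1 1398 0.245 | side x0.4 y0.1..0.3 42 -0.001 | side x0.4 y0.3..0.8 190 0.209 | side x0.5 y-0.9..-0.5 7221 0.193 | side x0.5 y-0.5..-0.35 1516 0.197 | side x0.5 y-0.35..-0.1 2485 0.074 | side x0.5 y-0.1..0.1 6459 0.368 | side x0.5 y0.3..0.8 1600 0.221 | side x0.6 y-0.9..-0.5 6 0.064 | side x0.6 y-0.5..-0.35 260 0.062 | side x0.6 y-0.35..-0.1 5599 0.388 | side x0.6 y-0.1..0.1 3895 0.393 | side x0.6 y0.3..0.8 381 0.234 | side x0.7 y-0.1..0.1 16 0.394 | 
f 467.7357736518502
```

Run:
```python
from h import *
t=cv2.imread("pics/top0.png")
A=[]
for n in("top","side"):
    D=np.load(f"{n}0.npy");C=cloud(n,D);C[D==0]=np.nan; A.append(C.reshape(-1,3))
A=np.vstack(A)
for x0 in np.arange(.3,.95,.05):
    m=(A[:,0]>x0)&(A[:,0]<x0+.05)&(A[:,2]>.1)&(A[:,1]>-.4)
    if m.sum()>5: print(round(x0,2),m.sum(),np.percentile(A[m,1],[1,99]).round(3),A[m,2].max().round(3))
# low/ wide box footprint by height
for z0 in (.02,.08,.15,.2,.25,.3,.35):
    m=(abs(A[:,2]-z0)<.02)&(A[:,1]>-.2)&(A[:,1]<.25)&(A[:,0]>.42)
    m2=(abs(A[:,2]-z0)<.02)&(A[:,1]>-.4)&(A[:,0]>.6)
    if m.sum()>5: print("z",z0,"minx",np.percentile(A[m,0],2).round(3),"y there",np.median(A[m,1]).round(3),"miny",np.percentile(A[m2,1],2).round(3))
# adapters: top & side masks
C=cloud("top",np.load("top0.npy"))
P=C.reshape(-1,3)
for nm,(x,y) in dict(slim=(.385,-.225),wide=(.485,-.205),red=(.4,-.135)).items():
    m=(np.hypot(P[:,0]-x,P[:,1]-y)<.04)&(P[:,2]>.054)&(P[:,2]<.07)
    (cx,cy),r=cv2.minEnclosingCircle(P[m,:2].astype(np.float32)); print(nm,m.sum(),cx,cy,r,P[m].mean(0))
m=(P[:,0]>.45)&(P[:,0]<.65)&(P[:,1]<-.25)&(P[:,1]>-.36)&(P[:,2]>.06)&(P[:,2]<.09); print("post",m.sum(),np.median(P[m],0),P[m].min(0),P[m].max(0))
# enlarged
cv2.imwrite("pics/slim.png",cv2.resize(t[280:320,280:320],None,fx=14,fy=14,interpolation=cv2.INTER_NEAREST))
cv2.imwrite("pics/jaws.png",cv2.resize(np.clip(t[150:225,270:360]*1.6,0,255).astype(np.uint8),None,fx=8,fy=8,interpolation=cv2.INTER_CUBIC))
```

```text
0.45 677 [-0.018  0.56 ] 0.268
0.5 7170 [-0.046  0.55 ] 0.331
0.55 12277 [-0.075  0.519] 0.382
0.6 14391 [-0.103  0.485] 0.395
0.65 13190 [-0.13   0.113] 0.397
0.7 10262 [-0.387  0.097] 0.395
0.75 4492 [-0.395  0.099] 0.394
0.8 1376 [-0.217 -0.188] 0.319
0.85 720 [-0.245 -0.217] 0.248
0.9 213 [-0.264 -0.246] 0.179
z 0.02 minx 0.424 y there -0.103 miny -0.396
z 0.08 minx 0.496 y there -0.086 miny -0.391
z 0.15 minx 0.498 y there -0.084 miny -0.393
z 0.2 minx 0.496 y there -0.085 miny -0.233
z 0.25 minx 0.495 y there -0.067 miny -0.214
z 0.3 minx 0.516 y there -0.033 miny -0.193
z 0.35 minx 0.558 y there -0.038 miny -0.171
slim 125 0.38086047768592834 -0.23051515221595764 0.014061260968446732 [ 0.3805852  -0.23082329  0.06072589]
wide 150 0.4820272624492645 -0.20633246004581451 0.018895499408245087 [ 0.4823271  -0.2062278   0.06066694]
red 135 0.4019390046596527 -0.13400454819202423 0.01416461355984211 [ 0.40153358 -0.13431276  0.06066458]
post 63 [ 0.54867563 -0.32315703  0.0741168 ] [ 0.54238597 -0.33097489  0.06194542] [ 0.55668793 -0.31611451  0.07699093]
```

View pics/slim.png

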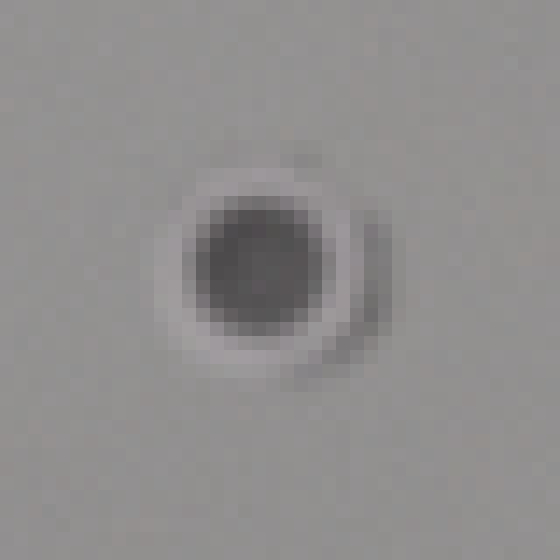

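View pics/jaws.png

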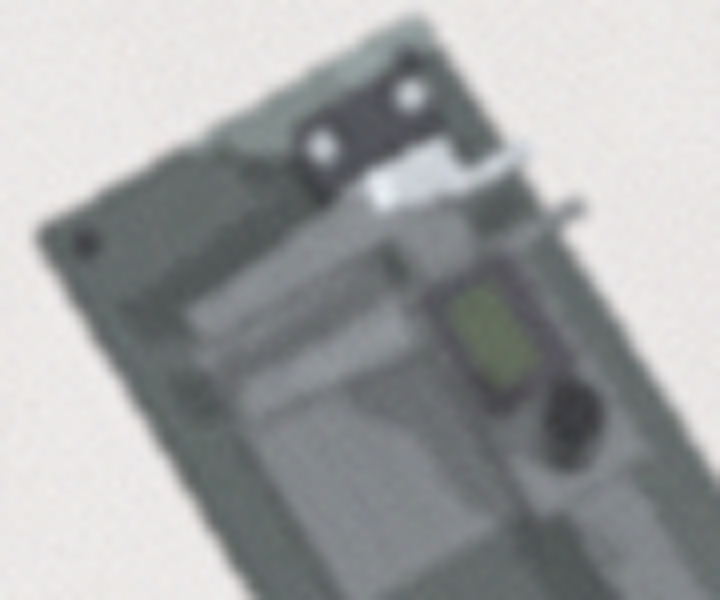

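```bash
cat >> h.py <<'E'
P0=np.array([.5346,-.3026]); YAW=np.arctan2(.445,.895)
yh=np.array([np.cos(YAW),np.sin(YAW)]); xh=np.array([yh[1],-yh[0]])
def s2w(x,y): return P0+x*xh+y*yh
def w2s(w): d=np.array(w)[:2]-P0; return np.array([d@xh,d@yh])
def prof(img,n,x,z,ys):
    g=cv2.cvtColor(img,cv2.COLOR_BGR2GRAY).astype(np.float32)
    uv=np.array([proj(n,[*s2w(x,y),z]) for y in ys],np.float32)
    return cv2.remap(g,uv[:,0].reshape(1,-1),uv[:,1].reshape(1,-1),cv2.INTER_LINEAR)[0]
E
python3 - <<'E'
from h import *
P=np.array([[.6214,-.1972],[.6687,-.2985],[.449,-.4082],[.3991,-.3067]])
print([w2s(p).round(4) for p in P])
t=cv2.imread("pics/top0.png")
ys=np.arange(.0,.1,.002)
for x in(-.01,-.018,-.028):
    p=prof(t,"top",x,.035,ys); print(x,' '.join(f"{y*1000:.0f}:{a:.0f}" for y,a in zip(ys,p)))
# rest edges along x at z .014
E
```

```text
[array([-0.0557,  0.1246]), array([0.056 , 0.1219]), array([ 0.0564, -0.1237]), array([-0.0567, -0.1232])]
-0.01 0:86 2:85 4:85 6:86 8:84 10:86 12:85 14:85 16:85 18:85 20:85 22:84 24:84 26:84 28:82 30:81 32:78 34:75 36:71 38:70 40:69 42:66 44:69 46:77 48:87 50:93 52:92 54:90 56:81 58:71 60:67 62:67 64:71 66:75 68:75 70:75 72:80 74:85 76:87 78:87 80:85 82:75 84:63 86:56 88:55 90:56 92:56 94:60 96:64 98:66
-0.018 0:86 2:85 4:85 6:85 8:85 10:85 12:84 14:85 16:85 18:85 20:84 22:85 24:84 26:84 28:84 30:84 32:84 34:82 36:84 38:84 40:83 42:81 44:78 46:79 48:84 50:91 52:93 54:91 56:84 58:74 60:69 62:69 64:71 66:76 68:77 70:78 72:82 74:87 76:89 78:89 80:84 82:72 84:60 86:54 88:55 90:55 92:58 94:61 96:66 98:67
-0.028 0:86 2:86 4:86 6:86 8:86 10:85 12:85 14:86 16:86 18:86 20:85 22:85 24:85 26:85 28:85 30:85 32:85 34:85 36:85 38:85 40:85 42:85 44:80 46:77 48:80 50:85 52:87 54:86 56:85 58:77 60:70 62:69 64:72 66:75 68:77 70:77 72:82 74:86 76:87 78:85 80:77 82:65 84:56 86:55 88:55 90:58 92:61 94:66 96:67 98:66
```

Run:
```python
from h import *
A=[]
for n in("top","side"):
    D=np.load(f"{n}0.npy");C=cloud(n,D);C[D==0]=np.nan; A.append(C.reshape(-1,3))
A=np.vstack(A); S=(A[:,:2]-P0)@np.stack([xh,yh],1)
m=(A[:,2]>.07)&(A[:,2]<.35)&(abs(S[:,0])<.2)&(abs(S[:,1])<.2)
H,xe,ye=np.histogram2d(S[m,0],S[m,1],bins=[np.arange(-.2,.21,.04)]*2)
print("rows x, cols y",ye.round(2)); 
for i,r in enumerate(H): print(xe[i].round(2),r.astype(int))
s=get_state(); print(Rn.from_quat(s['orientation']).as_matrix().round(4))
```

```text
rows x, cols y [-0.2  -0.16 -0.12 -0.08 -0.04  0.    0.04  0.08  0.12  0.16  0.2 ]
-0.2 [   0    0    0    0    0    0    0    0 2803 1797]
-0.16 [   0    0    0    0    0    0    0    0    0 4552]
-0.12 [  0   0   0   0   0   0   0   0   0 534]
-0.08 [0 0 0 0 0 0 0 0 0 0]
-0.04 [0 0 0 0 0 0 0 0 0 0]
0.0 [ 0  0  0  0 26 66  0  0  0  0]
0.04 [0 0 0 0 0 0 0 0 0 0]
0.08 [ 0  0  0  0  0  0  0  0  0 70]
0.12 [  0   0  37 416  40   0   0   0 221 114]
0.16 [   0    0  597 1745  129    0    0    0  398  298]
[[-9.095e-01  4.158e-01 -5.000e-04]
 [ 4.158e-01  9.095e-01 -1.200e-03]
 [-1.000e-04 -1.200e-03 -1.000e+00]]
```

```bash
cat >> h.py <<'E'
def tgt(az): # tool x azimuth deg, z down
    a=np.radians(az); x=np.array([np.cos(a),np.sin(a),0]); z=np.array([0,0,-1.]); return np.stack([x,np.cross(z,x),z],1)
AZ=np.degrees(YAW)+90
def plan(W,st=None):
    st=st or get_state(); R=Rn.from_quat(st['orientation']).as_matrix(); p=np.array(st['tcp_pos'])
    for x,y,z,az in W:
        d=R.T@(np.array([x,y,z])-p)*1000; r=Rn.from_matrix(R.T@tgt(az)).as_rotvec(degrees=True)
        print("dp",d.round(1).tolist(),"rot",r.round(2).tolist())
E
python3 - <<'E'
from h import *
print(AZ,s2w(.025,.034),s2w(.025,-.007))
import math
W=[(.26,.568,z,155.4) for z in(.28,.34,.4,.45,.5)]
for i in range(1,6):
    a=65.4-9*i; r=.625-.02*i; W.append((r*math.cos(math.radians(a)),r*math.sin(math.radians(a)),.5,155.4-3*i))
plan(W)
E
```

```text
116.43687291325446 [ 0.57617475 -0.30984844] [ 0.53946231 -0.32810212]
dp [-0.3, -0.1, -58.2] rot [-0.07, 0.0, 0.03]
dp [-0.3, -0.1, -118.2] rot [-0.07, 0.0, 0.03]
dp [-0.3, -0.2, -178.2] rot [-0.07, 0.0, 0.03]
dp [-0.3, -0.3, -228.2] rot [-0.07, 0.0, 0.03]
dp [-0.3, -0.3, -278.2] rot [-0.07, 0.0, 0.03]
dp [-95.0, -27.5, -278.1] rot [-0.07, 0.01, 3.03]
dp [-181.1, -68.7, -278.1] rot [-0.07, 0.01, 6.03]
dp [-256.8, -121.7, -278.0] rot [-0.07, 0.01, 9.03]
dp [-320.6, -184.3, -277.9] rot [-0.07, 0.01, 12.03]
dp [-371.4, -254.0, -277.8] rot [-0.07, 0.01, 15.03]
```

Call:
play_rows --rot '[[0,0,0],[0,0,0],[0,0,0],[0,0,0],[0,0,0],[0,0,0],[0,0,0]]' --dp '[[0,0,-50],[0,0,-100],[0,0,-150],[0,0,-200],[0,0,-250],[0,0,-280],[0,0,-280]]' --hand '[0,0,0,1,1,1,1]'

```text
t: 0.98
tcp_pos: [0.26, 0.5688, 0.5037]
orientation: [0.213, 0.977, 0.001, 0.0]
wrist_force: [0.3, -0.2, -1.3]
grip_width: 0.63
```

Run:
```python
from h import *
import math
s=get_state(); print(s['tcp_pos'],s['joints'].round(2))
W=[]
p=s['tcp_pos'];a0=math.degrees(math.atan2(p[1],p[0]));r0=math.hypot(p[0],p[1])
for i in range(1,17):
    k=i/16; a=a0+(-29-a0)*k; r=r0+(.56-r0)*min(1,k*2) ; W.append((r*math.cos(math.radians(a)),r*math.sin(math.radians(a)),.5,155.4-39*k))
plan(W)
```

```text
[0.25996763 0.56884496 0.50372342] [-1.19  0.38 -0.04  0.81  0.02  1.95 -0.08]
dp [-63.5, -11.5, 3.7] rot [0.11, -0.01, 2.47]
dp [-124.6, -29.2, 3.6] rot [0.11, -0.02, 4.91]
dp [-182.8, -53.0, 3.6] rot [0.11, -0.02, 7.35]
dp [-237.4, -82.3, 3.5] rot [0.11, -0.02, 9.79]
dp [-288.0, -116.7, 3.4] rot [0.11, -0.02, 12.22]
dp [-334.0, -155.7, 3.3] rot [0.11, -0.03, 14.66]
dp [-375.1, -198.7, 3.3] rot [0.11, -0.03, 17.1]
dp [-411.0, -245.1, 3.2] rot [0.11, -0.03, 19.54]
dp [-448.0, -289.3, 3.1] rot [0.11, -0.03, 21.97]
dp [-480.2, -337.2, 3.0] rot [0.11, -0.03, 24.41]
dp [-507.3, -388.1, 2.9] rot [0.11, -0.04, 26.85]
dp [-529.0, -441.5, 2.7] rot [0.11, -0.04, 29.29]
dp [-545.1, -496.9, 2.6] rot [0.11, -0.04, 31.72]
dp [-555.4, -553.6, 2.5] rot [0.11, -0.04, 34.16]
dp [-559.9, -611.1, 2.4] rot [0.11, -0.05, 36.6]
dp [-558.4, -668.7, 2.3] rot [0.11, -0.05, 39.04]
```

Call:
play_rows --rot '[[0,0,2.5],[0,0,5],[0,0,7.5],[0,0,10],[0,0,12],[0,0,14.5],[0,0,17],[0,0,19.5],[0,0,22],[0,0,24.5]]' --dp '[[-58,-11,10],[-115,-27,20],[-170,-48,25],[-225,-76,25],[-276,-109,25],[-324,-148,25],[-367,-190,25],[-405,-238,25],[-440,-287,25],[-472,-337,25]]' --hand '[1,1,1,1,1,1,1,1,1,1]'

```text
t: 2.22
tcp_pos: [0.5491, 0.064, 0.4764]
orientation: [0.416, 0.909, 0.0, -0.001]
wrist_force: [0.6, 0.5, -0.1]
grip_width: 0.005
```

Run:
```python
from h import *
s=get_state(); print(s['tcp_pos'],s['joints'].round(2))
x,y=s2w(.025,.036)
p=s['tcp_pos']
plan([(x,y,.47,AZ),(x,y,.1,AZ),(x,y,.053,AZ)])
```

```text
[0.54905448 0.06403158 0.47644994] [-0.46  0.17  0.32  1.15 -0.06  1.83  0.56]
dp [-301.1, -222.0, 5.8] rot [-0.01, -0.12, 14.4]
dp [-301.9, -222.0, 375.8] rot [-0.01, -0.12, 14.4]
dp [-302.0, -222.0, 422.8] rot [-0.01, -0.12, 14.4]
```

Call:
play_rows --rot '[[0,0,2.4],[0,0,4.8],[0,0,7.2],[0,0,9.6],[0,0,12],[0,0,14.4],[0,0,14.4],[0,0,14.4],[0,0,14.4],[0,0,14.4]]' --dp '[[-40,-40,5],[-85,-75,5],[-130,-110,5],[-175,-145,5],[-220,-175,5],[-265,-205,5],[-302,-222,5],[-302,-222,60],[-302,-222,115],[-302,-222,170]]' --hand '[1,1,1,1,1,1,1,1,1,1]'

```text
t: 3.48
tcp_pos: [0.5775, -0.3092, 0.3025]
orientation: [0.527, 0.85, 0.0, -0.002]
wrist_force: [0.1, -1.2, -0.1]
grip_width: 0.012
```

Run:
```python
from h import *
s=get_state(); print(s['tcp_pos'],s['joints'].round(2))
x,y=s2w(.025,.036)
plan([(x,y,.1,AZ),(x,y,.053,AZ)])
```

```text
[ 0.57746432 -0.3092062   0.30249299] [ 0.03  0.41  0.57  1.26 -0.22  1.53  1.03]
dp [-0.7, 0.9, 202.5] rot [-0.09, -0.2, -0.04]
dp [-0.9, 1.0, 249.5] rot [-0.09, -0.2, -0.04]
```

Call:
play_rows --rot '[[0,0,0],[0,0,0],[0,0,0],[0,0,0],[0,0,0],[0,0,0]]' --dp '[[0,1,50],[0,1,105],[0,1,160],[0,1,200],[0,1,240],[-1,1,248]]' --hand '[1,1,1,1,1,1]'

```text
t: 4.22
tcp_pos: [0.5755, -0.3078, 0.0508]
orientation: [0.527, 0.85, -0.0, -0.005]
wrist_force: [0.4, -1.2, 0.6]
grip_width: 0.006
```

Run:
```python
from h import *
s=get_state(); print(s['tcp_pos'],w2s(s['tcp_pos']),s['wrist_force'])
p,d=read_camera("top"); cv2.imwrite("pics/t1.png",cv2.resize(np.clip(p[130:310,230:430]*1.5,0,255).astype(np.uint8),None,fx=3.3,fy=3.3,interpolation=cv2.INTER_CUBIC))
p,d=read_camera("side"); cv2.imwrite("pics/s1.png",cv2.resize(np.clip(p[150:270,220:380]*1.5,0,255).astype(np.uint8),None,fx=5,fy=5,interpolation=cv2.INTER_CUBIC))
```

```text
[ 0.5754932  -0.30776702  0.05081068] [0.02283281 0.0343164 ] [ 0.36265301 -1.20466826  0.61455837]
```

View pics/s1.png

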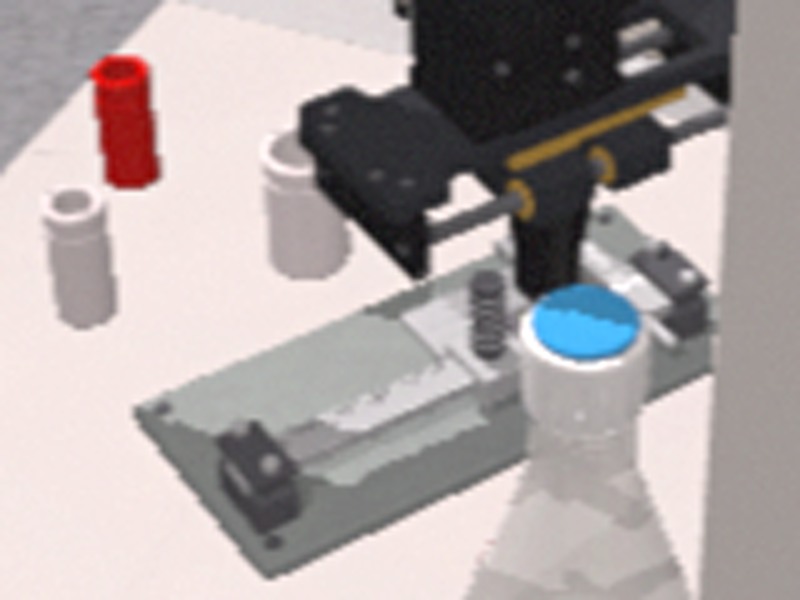

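View pics/t1.png

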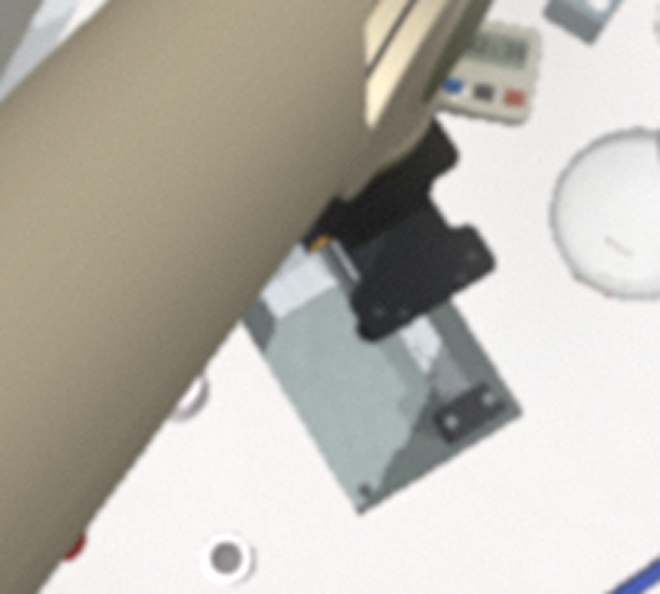

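The side view shows the closed fingers just to the +y side of the post, which is at crop pixel (487,310), and clear of it. I'll push the head open.

Call:
play_rows --rot '[[0,0,0],[0,0,0],[0,0,0],[0,0,0],[0,0,0],[0,0,0],[0,0,0],[0,0,0]]' --dp '[[-1,-6,0],[-2,-12,0],[-2,-18,0],[-2,-24,0],[-2,-30,0],[-2,-36,0],[-2,-42,0],[-2,-45,0]]' --hand '[1,1,1,1,1,1,1,1]'

```text
t: 5.32
tcp_pos: [0.5374, -0.3311, 0.054]
orientation: [0.527, 0.85, -0.0, -0.003]
wrist_force: [3.5, -0.1, 2.9]
grip_width: 0.004
```

Run:
```python
from h import *
s=get_state(); print(s['tcp_pos'],w2s(s['tcp_pos']),s['wrist_force'], xh*s['wrist_force'][0])
print("Fy",yh@s['wrist_force'][:2])
p,d=read_camera("side"); cv2.imwrite("pics/s2.png",cv2.resize(np.clip(p[150:270,220:380]*1.5,0,255).astype(np.uint8),None,fx=5,fy=5,interpolation=cv2.INTER_CUBIC))
```

```text
[ 0.53737487 -0.33106721  0.0539743 ] [ 0.02672567 -0.01018924] [ 3.49756514 -0.11792163  2.85574235] [ 1.55715631 -3.13180876]
Fy 3.07930868835371
```

View pics/s2.png

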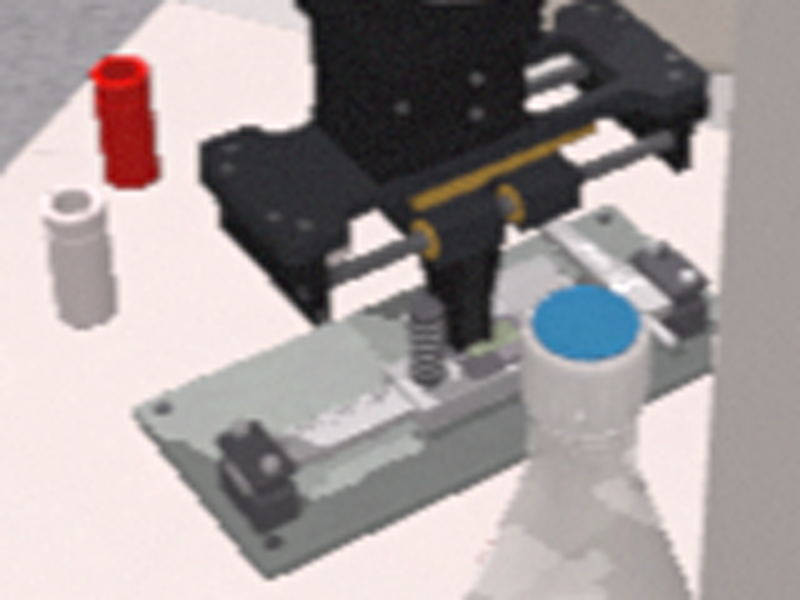

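The head opened, with 3 N of drag as expected. Now I'll back off, lift, and go to above the slim adapter.

Run:
```python
from h import *
x,y=.380,-.231
plan([(x,y,.2,AZ),(x,y,.09,AZ)])
```

```text
dp [160.2, -96.8, -145.0] rot [-0.19, -0.28, -0.1]
dp [159.7, -96.4, -35.0] rot [-0.19, -0.28, -0.1]
```

Call:
play_rows --rot '[[0,0,0],[0,0,0],[0,0,0],[0,0,0],[0,0,0],[0,0,0],[0,0,0],[0,0,0],[0,0,0]]' --dp '[[0,5,0],[0,5,-40],[0,5,-90],[0,5,-140],[50,-25,-145],[100,-60,-145],[160,-97,-145],[160,-97,-145],[160,-97,-110]]' --hand '[1,1,1,0.5,0,0,0,0,0]'

```text
t: 6.5
tcp_pos: [0.3811, -0.2312, 0.1666]
orientation: [0.527, 0.85, 0.001, -0.001]
wrist_force: [0.8, -0.1, -1.0]
grip_width: 0.604
```

Run:
```python
from h import *
s=get_state(); print(s['tcp_pos'],s['wrist_force'],s['grip_width'])
p,d=read_camera("top"); cv2.imwrite("pics/t2.png",cv2.resize(np.clip(p[130:310,230:430]*1.5,0,255).astype(np.uint8),None,fx=3.3,fy=3.3,interpolation=cv2.INTER_CUBIC))
cv2.imwrite("pics/t2f.png",p)
x,y=.380,-.231
plan([(x,y,.1,AZ),(x,y,.035,AZ)])
```

```text
[ 0.38108494 -0.23123338  0.1665746 ] [ 0.75501807 -0.13228484 -1.02044973] 0.6037035281462442
dp [-1.8, 1.4, 61.2] rot [-0.31, -0.41, -0.05]
dp [-2.2, 1.8, 126.2] rot [-0.31, -0.41, -0.05]
```

View pics/t2.png

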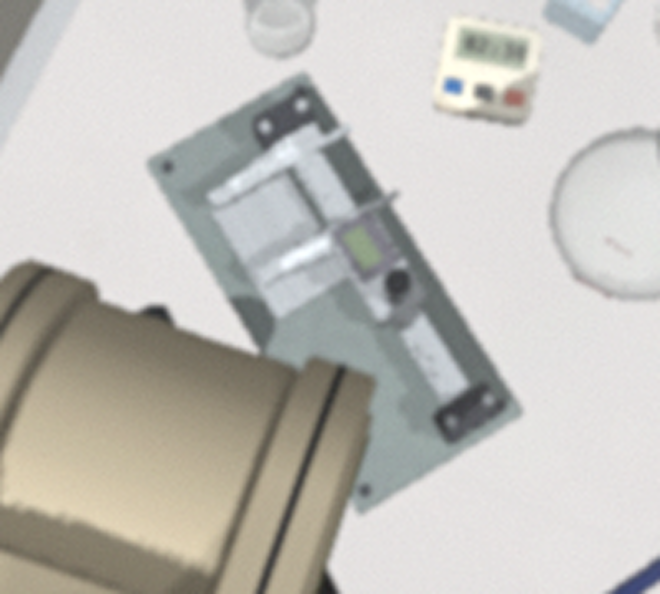

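Call:
play_rows --rot '[[-0.3,-0.4,0],[-0.3,-0.4,0],[-0.3,-0.4,0],[-0.3,-0.4,0],[-0.3,-0.4,0]]' --dp '[[-2,2,10],[-2,2,40],[-2,2,70],[-2,2,80],[-2,2,80]]' --hand '[0,0,0,0,0]'

```text
t: 7.18
tcp_pos: [0.3804, -0.2311, 0.0812]
orientation: [0.527, 0.85, -0.001, -0.001]
wrist_force: [0.2, -0.8, 0.7]
grip_width: 1.001
```

Run:
```python
from h import *
t=cv2.imread("pics/t2f.png")
ys=np.arange(-.04,.1,.002)
for x in(-.01,-.018,-.028):
    p=prof(t,"top",x,.035,ys); print(x,' '.join(f"{y*1000:.0f}:{a:.0f}" for y,a in zip(ys,p)))
s=get_state(); print(s['tcp_pos'],s['wrist_force'],s['grip_width'])
p,d=read_camera("side"); cv2.imwrite("pics/s3.png",cv2.resize(np.clip(p[140:260,200:360]*1.5,0,255).astype(np.uint8),None,fx=5,fy=5,interpolation=cv2.INTER_CUBIC))
x,y=.380,-.231
plan([(x,y,.036,AZ)])
```

```text
-0.01 -40:106 -38:106 -36:105 -34:105 -32:107 -30:107 -28:107 -26:107 -24:106 -22:105 -20:105 -18:105 -16:106 -14:105 -12:105 -10:105 -8:105 -6:109 -4:121 -2:133 0:134 2:127 4:122 6:120 8:122 10:121 12:116 14:115 16:126 18:146 20:161 22:169 24:160 26:139 28:121 30:114 32:116 34:120 36:128 38:132 40:133 42:133 44:133 46:134 48:133 50:132 52:132 54:133 56:133 58:132 60:132 62:133 64:132 66:128 68:117 70:110 72:124 74:139 76:144 78:146 80:143 82:125 84:104 86:92 88:92 90:92 92:93 94:98 96:102 98:105
-0.018 -40:108 -38:108 -36:107 -34:106 -32:106 -30:107 -28:105 -26:107 -24:107 -22:106 -20:106 -18:104 -16:104 -14:104 -12:105 -10:105 -8:105 -6:108 -4:119 -2:131 0:137 2:138 4:137 6:137 8:137 10:136 12:131 14:123 16:126 18:146 20:163 22:167 24:157 26:136 28:121 30:115 32:115 34:117 36:122 38:129 40:132 42:133 44:133 46:133 48:133 50:133 52:134 54:134 56:134 58:133 60:133 62:134 64:134 66:132 68:122 70:116 72:128 74:145 76:154 78:161 80:152 82:127 84:101 86:90 88:91 90:93 92:94 94:99 96:103 98:106
-0.028 -40:80 -38:89 -36:97 -34:101 -32:104 -30:105 -28:106 -26:106 -24:106 -22:107 -20:107 -18:108 -16:109 -14:109 -12:108 -10:106 -8:106 -6:106 -4:121 -2:133 0:137 2:137 4:136 6:137 8:136 10:137 12:136 14:129 16:122 18:128 20:138 22:140 24:137 26:130 28:119 30:117 32:117 34:119 36:125 38:133 40:136 42:136 44:135 46:135 48:135 50:136 52:136 54:136 56:135 58:134 60:135 62:136 64:135 66:132 68:122 70:116 72:129 74:139 76:139 78:136 80:125 82:106 84:94 86:91 88:92 90:95 92:100 94:104 96:104 98:103
[ 0.38042418 -0.23110344  0.08118551] [ 0.24902958 -0.81013864  0.67596454] 1.0007259766639036
dp [0.6, -0.7, 45.8] rot [-0.02, 0.02, -0.06]
```

View pics/s3.png

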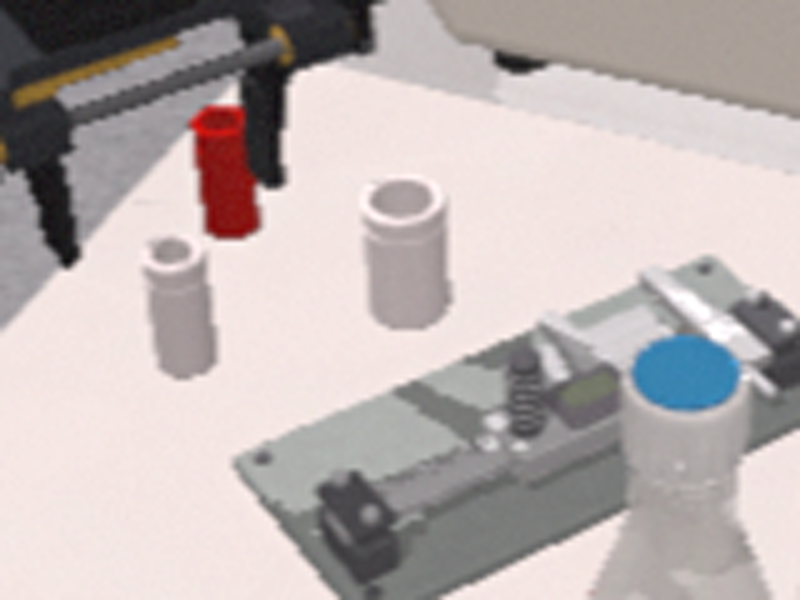

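Measured gap is about 44 mm (sliding face y≈27.5, fixed face y≈71.5). In the side view the open fingertips at crop (70,260) and (272,185) straddle the slim adapter at (170,250). Descend and grip.

Call:
play_rows --rot '[[0,0,0],[0,0,0],[0,0,0],[0,0,0],[0,0,0],[0,0,0],[0,0,0],[0,0,0]]' --dp '[[0,0,20],[0,0,40],[0,0,45],[0,0,45],[0,0,45],[0,0,45],[0,0,45],[0,0,45]]' --hand '[0,0,0,0.3,0.6,1,1,1]'

```text
t: 8.22
tcp_pos: [0.381, -0.2313, 0.037]
orientation: [0.527, 0.85, -0.0, 0.0]
wrist_force: [0.7, 0.0, -0.0]
grip_width: 0.518
```

Run:
```python
from h import *
s=get_state(); print(s['tcp_pos'],s['wrist_force'],s['grip_width'])
```

```text
[ 0.38097712 -0.23128745  0.03695138] [ 0.72828721  0.0294318  -0.02782554] 0.5177515683917584
```

Call:
play_rows --rot '[[0,0,0],[0,0,0],[0,0,0],[0,0,0]]' --dp '[[0,0,0],[0,0,0],[0,0,0],[0,0,0]]' --hand '[1,1,1,1]'

```text
t: 8.72
tcp_pos: [0.3809, -0.2313, 0.0369]
orientation: [0.527, 0.85, -0.0, 0.0]
wrist_force: [-0.3, -0.8, -0.2]
grip_width: 0.317
```

Run:
```python
from h import *
s=get_state(); print(s['tcp_pos'],s['wrist_force'],s['grip_width'],s['grip_width']*87)
x,y=s2w(-.013,.0495)
plan([(.381,-.2313,.12,AZ),(x,y,.12,AZ),(x,y,.051,AZ)])
```

```text
[ 0.38094474 -0.23126007  0.03692735] [-0.30195934 -0.82856639 -0.19971959] 0.31709834001882237 27.587555581637545
dp [-0.1, 0.0, -83.1] rot [-0.02, 0.02, -0.06]
dp [-119.1, 155.4, -83.1] rot [-0.02, 0.02, -0.06]
dp [-119.1, 155.5, -14.1] rot [-0.02, 0.02, -0.06]
```

Gripped at 27.6 mm. Lift and carry.

Call:
play_rows --rot '[[0,0,0],[0,0,0],[0,0,0],[0,0,0],[0,0,0],[0,0,0],[0,0,0],[0,0,0],[0,0,0]]' --dp '[[0,0,-30],[0,0,-70],[0,0,-110],[-25,35,-110],[-55,75,-110],[-85,115,-110],[-119,155,-110],[-119,155,-90],[-119,155,-60]]' --hand '[1,1,1,1,1,1,1,1,1]'

```text
t: 9.85
tcp_pos: [0.5726, -0.2694, 0.0959]
orientation: [0.527, 0.85, -0.001, 0.0]
wrist_force: [-0.5, -0.1, -0.8]
grip_width: 0.317
```

Run:
```python
from h import *
s=get_state(); print(s['tcp_pos'],w2s(s['tcp_pos']),s['wrist_force'],s['grip_width']*87)
p,d=read_camera("side"); cv2.imwrite("pics/s4.png",cv2.resize(np.clip(p[110:260,200:380]*1.5,0,255).astype(np.uint8),None,fx=4,fy=4,interpolation=cv2.INTER_CUBIC))
p,d=read_camera("top"); cv2.imwrite("pics/t4.png",cv2.resize(np.clip(p[130:310,230:430]*1.5,0,255).astype(np.uint8),None,fx=3.3,fy=3.3,interpolation=cv2.INTER_CUBIC))
x,y=s2w(-.013,.0495)
plan([(x,y,.12,AZ),(x,y,.054,AZ),(x,y,.051,AZ)])
```

```text
[ 0.57259283 -0.26937019  0.09592031] [-0.01283997  0.04881404] [-0.54293712 -0.0915232  -0.79678697] 27.587678168756867
dp [-2.1, 2.3, -26.8] rot [-0.29, -0.24, -0.08]
dp [-2.4, 2.7, 39.2] rot [-0.29, -0.24, -0.08]
dp [-2.4, 2.7, 42.2] rot [-0.29, -0.24, -0.08]
```

View pics/s4.png

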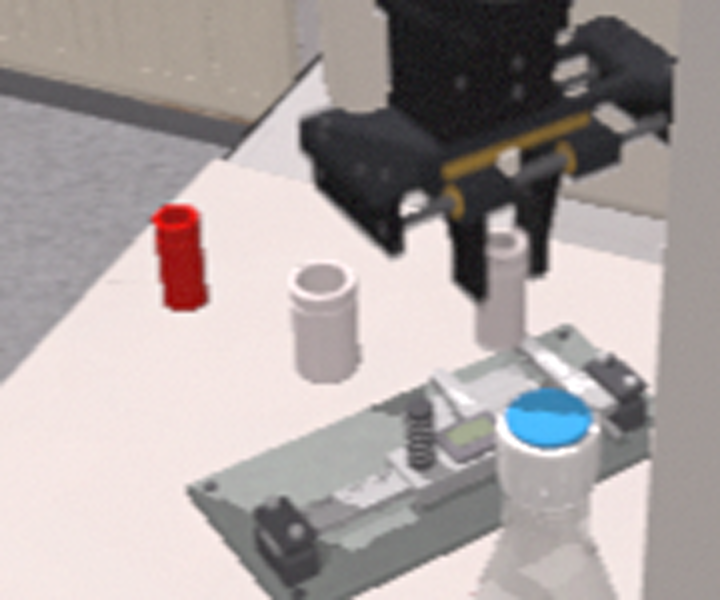

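View pics/t4.png

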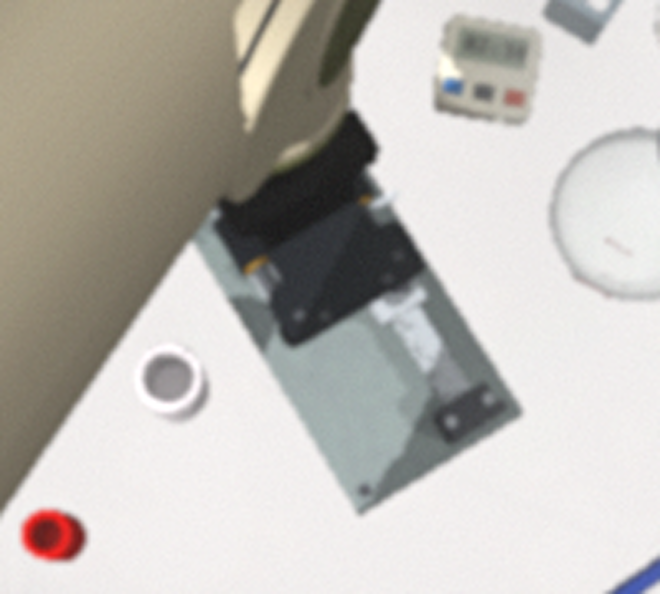

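Side view: the adapter hangs upright at crop (500,290) above the gap. I'll recheck the settled pose before lowering.

Run:
```python
from h import *
s=get_state(); print(s['tcp_pos'],w2s(s['tcp_pos']),s['wrist_force'],s['qd'].round(3))
x,y=s2w(-.013,.0495)
plan([(x,y,.058,AZ),(x,y,.051,AZ)])
```

```text
[ 0.56993881 -0.2679941   0.09319012] [-0.01525375  0.04705021] [ 0.00499236  1.20618189 -1.2692667 ] [-0.006 -0.043  0.018 -0.051  0.014  0.049 -0.012]
dp [-2.4, 2.6, 35.2] rot [-0.29, -0.24, -0.08]
dp [-2.4, 2.7, 42.2] rot [-0.29, -0.24, -0.08]
```

Call:
play_rows --rot '[[-0.3,-0.2,0],[-0.3,-0.2,0],[-0.3,-0.2,0],[-0.3,-0.2,0],[-0.3,-0.2,0],[-0.3,-0.2,0]]' --dp '[[-2,2.5,0],[-2,2.5,10],[-2,2.5,20],[-2,2.5,30],[-2,2.5,36],[-2,2.5,36]]' --hand '[1,1,1,1,1,1]'

```text
t: 10.7
tcp_pos: [0.5726, -0.2685, 0.0566]
orientation: [0.527, 0.85, 0.0, -0.001]
wrist_force: [-0.1, -0.6, -0.6]
grip_width: 0.316
```

Run:
```python
from h import *
s=get_state(); print(s['tcp_pos'],w2s(s['tcp_pos']),s['wrist_force'],s['grip_width']*87)
x,y=s2w(-.013,.0495)
plan([(x,y,.051,AZ)])
```

```text
[ 0.57256406 -0.2684823   0.05662449] [-0.01364781  0.04918358] [-0.05382253 -0.59670163 -0.55788829] 27.509149714756056
dp [-0.7, 0.3, 5.6] rot [-0.03, -0.07, -0.08]
```

Call:
play_rows --rot '[[0,0,0],[0,0,0],[0,0,0],[0,0,0]]' --dp '[[0,0,2],[0,0,4],[0,0,5],[0,0,5]]' --hand '[1,1,1,1]'

```text
t: 11.2
tcp_pos: [0.5725, -0.2685, 0.0516]
orientation: [0.527, 0.85, 0.0, -0.001]
wrist_force: [-0.4, 0.7, -0.2]
grip_width: 0.322
```

Run:
```python
from h import *
s=get_state(); print(s['tcp_pos'],w2s(s['tcp_pos']),s['wrist_force'],s['moment'],s['grip_width']*87)
```

```text
[ 0.57252391 -0.26852293  0.05157816] [-0.01362931  0.04912954] [-0.38416719  0.65385638 -0.20650103] [-0.07237763 -0.001718    0.01900677] 28.047615816421658
```

Call:
play_rows --rot '[[0,0,0],[0,0,0],[0,0,0]]' --dp '[[0,0,0.5],[0,0,1],[0,0,1]]' --hand '[1,1,1]'

```text
t: 11.58
tcp_pos: [0.5727, -0.2686, 0.051]
orientation: [0.527, 0.85, 0.0, -0.001]
wrist_force: [-2.2, 0.0, 4.2]
grip_width: 0.319
```

Run:
```python
from h import *
for n in("side",):
    p,d=read_camera(n)
s=get_state(); print(s['tcp_pos'],w2s(s['tcp_pos']),s['wrist_force'],s['grip_width']*87)
cv2.imwrite("pics/s5.png",cv2.resize(np.clip(p[140:240,260:380]*1.5,0,255).astype(np.uint8),None,fx=6,fy=6,interpolation=cv2.INTER_CUBIC))
```

```text
[ 0.57266418 -0.26862016  0.05096427] [-0.0134798   0.04921185] [-0.28830748  0.07076643  4.54747283] 27.57666457723307
```

View pics/s5.png

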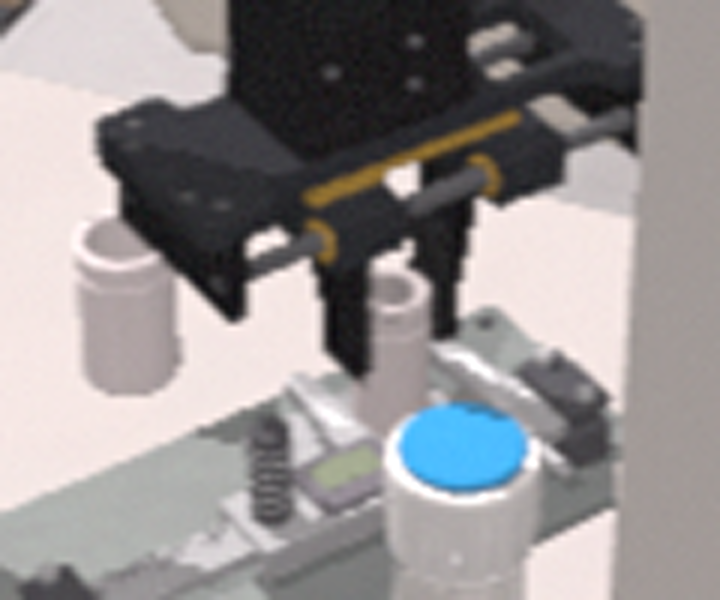

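Contact at 4.5 N, at z = 0.051 as expected, so the adapter is on the rest between the jaws. Release and rise.

Call:
play_rows --rot '[[0,0,0],[0,0,0],[0,0,0],[0,0,0],[0,0,0],[0,0,0],[0,0,0],[0,0,0],[0,0,0],[0,0,0]]' --dp '[[0,0,0],[0,0,0],[0,0,0],[0,0,0],[0,0,-5],[0,0,-20],[0,0,-50],[0,0,-90],[0,0,-120],[0,0,-120]]' --hand '[0.6,0.5,0.4,0.4,0.4,0.4,0.4,0.4,0.4,0.4]'

```text
t: 12.88
tcp_pos: [0.5741, -0.2697, 0.1748]
orientation: [0.527, 0.85, 0.001, 0.002]
wrist_force: [0.3, -0.3, -0.4]
grip_width: 0.599
```

Run:
```python
from h import *
s=get_state(); print(s['tcp_pos'],w2s(s['tcp_pos']),s['wrist_force'],s['grip_width']*87)
# next: above point behind post
x,y=s2w(.025,-.066)
plan([(x,y,.17,AZ),(x,y,.055,AZ)])
```

```text
[ 0.57408858 -0.26966732  0.17484202] [-0.01190799  0.05002108] [ 0.33666433 -0.28870329 -0.40671683] 52.14892196304198
dp [-37.1, -116.0, 4.5] rot [0.22, 0.16, -0.1]
dp [-36.8, -116.4, 119.5] rot [0.22, 0.16, -0.1]
```

Call:
play_rows --rot '[[0.2,0.2,0],[0.2,0.2,0],[0.2,0.2,0],[0.2,0.2,0],[0.2,0.2,0],[0.2,0.2,0],[0.2,0.2,0],[0.2,0.2,0]]' --dp '[[-10,-40,4],[-20,-80,4],[-37,-116,4],[-37,-116,4],[-37,-116,4],[-37,-116,40],[-37,-116,80],[-37,-116,80]]' --hand '[1,1,1,1,1,1,1,1]'

```text
t: 13.88
tcp_pos: [0.4862, -0.3519, 0.0918]
orientation: [0.527, 0.85, 0.0, -0.003]
wrist_force: [-0.3, -0.0, 0.6]
grip_width: 0.004
```

Run:
```python
from h import *
for n in("side","top"):
    p,d=read_camera(n); cv2.imwrite(f"pics/{n}6.png",p)
    p=p[140:260,230:390]
    cv2.imwrite(f"pics/{n}6c.png",cv2.resize(np.clip(p*1.5,0,255).astype(np.uint8),None,fx=5,fy=5,interpolation=cv2.INTER_CUBIC))
s=get_state(); print(s['tcp_pos'],w2s(s['tcp_pos']),s['wrist_force'],s['grip_width']*87)
x,y=s2w(.025,-.066)
plan([(x,y,.055,AZ)])
```

```text
[ 0.48772692 -0.35402147  0.09544329] [ 0.02517566 -0.06486478] [ 0.81643643 -0.10472082  0.70631556] 0.2300217012156642
dp [0.2, -1.2, 40.4] rot [0.03, -0.02, -0.04]
```

View pics/side6c.png

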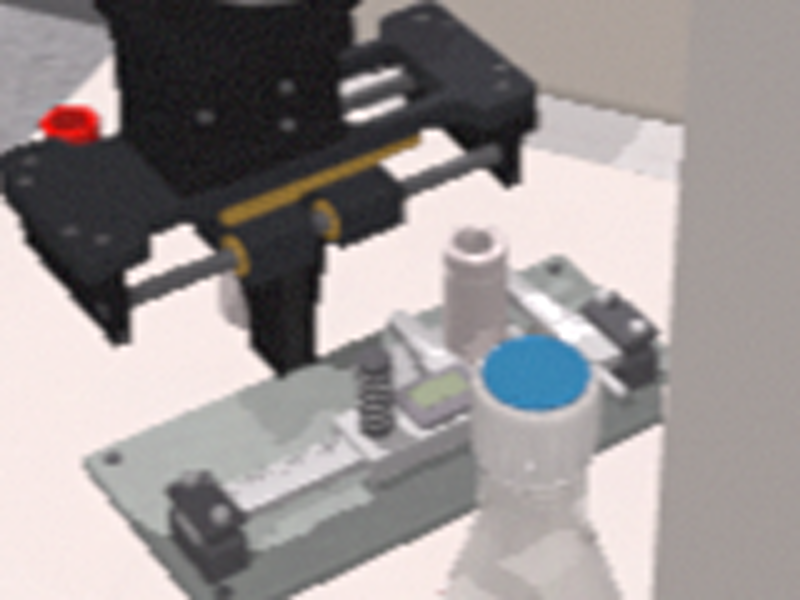

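View pics/top6c.png

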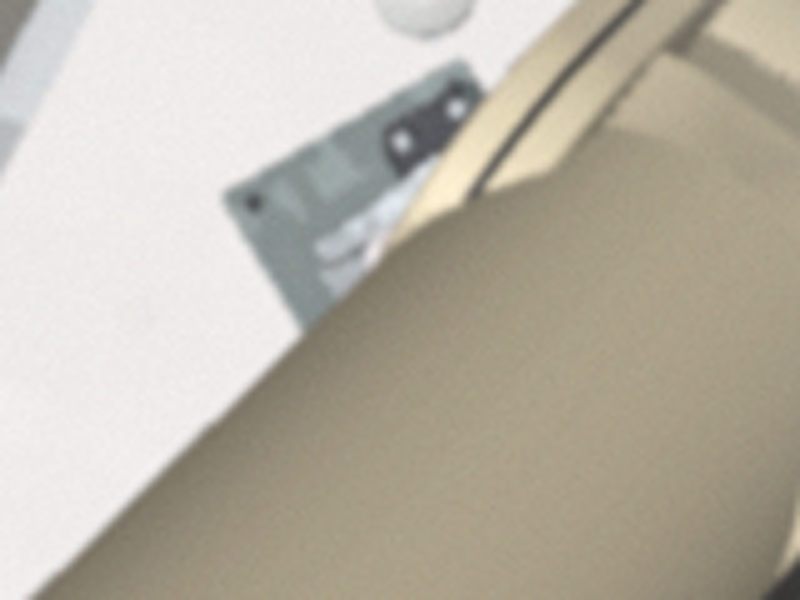

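The side view shows the adapter standing upright between the jaws at crop (475,290), with the finger on the -y side of the post, ready. Descend and start pushing gently.

Call:
play_rows --rot '[[0,0,0],[0,0,0],[0,0,0],[0,0,0],[0,0,0],[0,0,0],[0,0,0],[0,0,0],[0,0,0]]' --dp '[[0,0,20],[0,0,38],[0,0,38],[0,5,38],[0,10,38],[0,15,38],[0,20,38],[0,24,38],[0,26,38]]' --hand '[1,1,1,1,1,1,1,1,1]'

```text
t: 15.1
tcp_pos: [0.5108, -0.3427, 0.0575]
orientation: [0.527, 0.85, 0.0, -0.0]
wrist_force: [-3.1, -0.9, 2.3]
grip_width: 0.002
```

Run:
```python
from h import *
s=get_state(); print(s['tcp_pos'],w2s(s['tcp_pos']),s['wrist_force'],"Fy",yh@s['wrist_force'][:2])
```

```text
[ 0.51076963 -0.34268313  0.0575272 ] [ 0.02528189 -0.03918379] [-3.14376203 -0.8558501   2.32339199] Fy -3.1960387944558217
```

The drag is 3.2 N, so the head is moving. Advance 8 mm more.

Call:
play_rows --rot '[[0,0,0],[0,0,0],[0,0,0],[0,0,0]]' --dp '[[0,2,0],[0,4,0],[0,6,0],[0,8,0]]' --hand '[1,1,1,1]'

```text
t: 15.6
tcp_pos: [0.5179, -0.3392, 0.0575]
orientation: [0.527, 0.85, -0.0, -0.0]
wrist_force: [-3.6, -2.0, 2.4]
grip_width: 0.003
```

Run:
```python
from h import *
p,d=read_camera("side")
s=get_state(); print(s['tcp_pos'],w2s(s['tcp_pos']),s['wrist_force'],"Fy",yh@s['wrist_force'][:2])
cv2.imwrite("pics/s7.png",cv2.resize(np.clip(p[170:240,290:370]*1.5,0,255).astype(np.uint8),None,fx=8,fy=8,interpolation=cv2.INTER_CUBIC))
```

```text
[ 0.51825546 -0.33897762  0.05751093] [ 0.02529667 -0.03083106] [-3.04013712 -1.01564577  1.90648095] Fy -3.1743932893595717
```

View pics/s7.png

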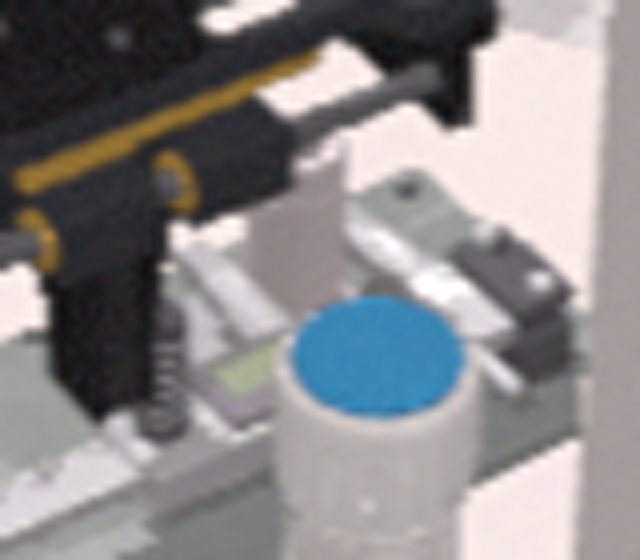

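Call:
play_rows --rot '[[0,0,0],[0,0,0],[0,0,0],[0,0,0]]' --dp '[[0,0.7,0],[0,1.4,0],[0,2.1,0],[0,2.5,0]]' --hand '[1,1,1,1]'

```text
t: 16.15
tcp_pos: [0.5205, -0.3379, 0.0575]
orientation: [0.527, 0.85, 0.0, -0.0]
wrist_force: [-3.0, -1.5, 2.4]
grip_width: 0.002
```

```bash
cat > q.py <<'E'
from h import *
s=get_state(); print(w2s(s['tcp_pos']).round(5),s['wrist_force'].round(2),"Fy",yh@s['wrist_force'][:2])
E
python3 q.py
```

```text
[ 0.02532 -0.02828] [-3.02 -1.48  2.39] Fy -3.368924676777826
```

Call:
play_rows --rot '[[0,0,0],[0,0,0],[0,0,0]]' --dp '[[0,0.4,0],[0,0.8,0],[0,1,0]]' --hand '[1,1,1]'

```text
t: 16.52
tcp_pos: [0.5213, -0.3375, 0.0575]
orientation: [0.527, 0.85, -0.0, -0.0]
wrist_force: [-3.4, -1.2, 2.9]
grip_width: 0.002
```

```bash
python3 q.py
```

```text
[ 0.02535 -0.02741] [-3.37 -1.21  2.94] Fy -3.5536086981510513
```

Call:
play_rows --rot '[[0,0,0],[0,0,0],[0,0,0]]' --dp '[[0,0.4,0],[0,0.8,0],[0,1,0]]' --hand '[1,1,1]'

```text
t: 16.9
tcp_pos: [0.5218, -0.3375, 0.0575]
orientation: [0.527, 0.85, -0.0, -0.0]
wrist_force: [-6.1, -2.7, 4.4]
grip_width: 0.003
```

```bash
python3 q.py
```

```text
[ 0.02552 -0.02702] [-6.1  -2.72  4.39] Fy -6.672326502787596
```

The force rose to 6.7 N (3.2 N drag plus about 3.5 N on the part) and the motion stopped, so both jaws touch. Back off and look.

Call:
play_rows --rot '[[0,0,0],[0,0,0],[0,0,0],[0,0,0],[0,0,0],[0,0,0],[0,0,0],[0,0,0],[0,0,0],[0,0,0]]' --dp '[[0,-0.5,0],[0,-1.5,0],[0,-5,0],[0,-12,0],[0,-15,-20],[0,-15,-60],[0,-15,-110],[40,-50,-120],[80,-90,-120],[120,-130,-120]]' --hand '[1,1,1,1,1,1,1,1,1,1]'

```text
t: 18.15
tcp_pos: [0.3506, -0.2877, 0.1787]
orientation: [0.528, 0.85, -0.0, 0.0]
wrist_force: [-0.7, -0.2, 0.7]
grip_width: 0.003
```

Call:
play_rows --rot '[[0,0,0],[0,0,0],[0,0,0]]' --dp '[[40,-20,-20],[60,-30,-20],[60,-30,-20]]' --hand '[1,1,1]'

```text
t: 18.52
tcp_pos: [0.2967, -0.2471, 0.1999]
orientation: [0.528, 0.849, 0.001, 0.002]
wrist_force: [1.4, -0.9, -0.9]
grip_width: 0.008
```

```bash
python3 q.py
python3 - <<'E'
from h import *
for n in("side","top"):
    p,d=read_camera(n); cv2.imwrite(f"pics/{n}8.png",p); np.save(f"{n}8.npy",d)
    p=p[145:235,265:375] if n=="side" else p[145:245,265:375]
    cv2.imwrite(f"pics/{n}8c.png",cv2.resize(np.clip(p*1.5,0,255).astype(np.uint8),None,fx=6,fy=6,interpolation=cv2.INTER_CUBIC))
t=cv2.imread("pics/top8.png")
ys=np.arange(.02,.09,.002)
for x in(-.028,-.034,.0,.004):
    q=prof(t,"top",x,.035,ys); print(x,' '.join(f"{y*1000:.0f}:{a:.0f}" for y,a in zip(ys,q)))
C=cloud("top",np.load("top8.npy")).reshape(-1,3)
S=(C[:,:2]-P0)@np.stack([xh,yh],1)
m=(C[:,2]>.069)&(C[:,2]<.082)&(abs(S[:,0]+.013)<.025)&(abs(S[:,1]-.055)<.03); print("adapter",m.sum(),cv2.minEnclosingCircle(S[m].astype(np.float32)),np.median(C[m,2]))
m=(C[:,2]>.069)&(C[:,2]<.082)&(abs(S[:,0]-.025)<.015)&(abs(S[:,1]+.01)<.03); print("post",m.sum(),cv2.minEnclosingCircle(S[m].astype(np.float32)))
E
```

```text
[-0.15563 -0.18834] [ 1.36 -0.88 -0.86] Fy 0.8300678743761485
-0.028 20:134 22:133 24:133 26:133 28:130 30:121 32:115 34:124 36:133 38:135 40:134 42:127 44:118 46:117 48:118 50:119 52:120 54:121 56:120 58:120 60:120 62:118 64:116 66:112 68:106 70:96 72:108 74:116 76:117 78:115 80:107 82:95 84:89 86:88 88:89
-0.034 20:132 22:132 24:132 26:133 28:130 30:121 32:116 34:126 36:135 38:135 40:131 42:125 44:119 46:114 48:112 50:113 52:115 54:117 56:117 58:115 60:113 62:112 64:114 66:112 68:105 70:99 72:101 74:111 76:116 78:118 80:110 82:98 84:90 86:89 88:88
0.0 20:115 22:115 24:114 26:110 28:106 30:114 32:133 34:147 36:156 38:154 40:143 42:124 44:96 46:77 48:71 50:73 52:79 54:96 56:118 58:136 60:145 62:145 64:148 66:147 68:149 70:154 72:157 74:152 76:148 78:147 80:141 82:134 84:117 86:98 88:90
0.004 20:116 22:116 24:114 26:109 28:105 30:116 32:133 34:147 36:156 38:150 40:139 42:118 44:93 46:73 48:70 50:71 52:72 54:76 56:83 58:90 60:102 62:113 64:122 66:127 68:127 70:125 72:118 74:112 76:122 78:133 80:137 82:130 84:114 86:91 88:83
adapter 122 ((-0.014346246607601643, 0.05803661420941353), 0.014309201389551163) 0.07461708532964256
post 52 ((0.0253362525254488, -0.010165788233280182), 0.007582052610814571)
```

View pics/side8c.png

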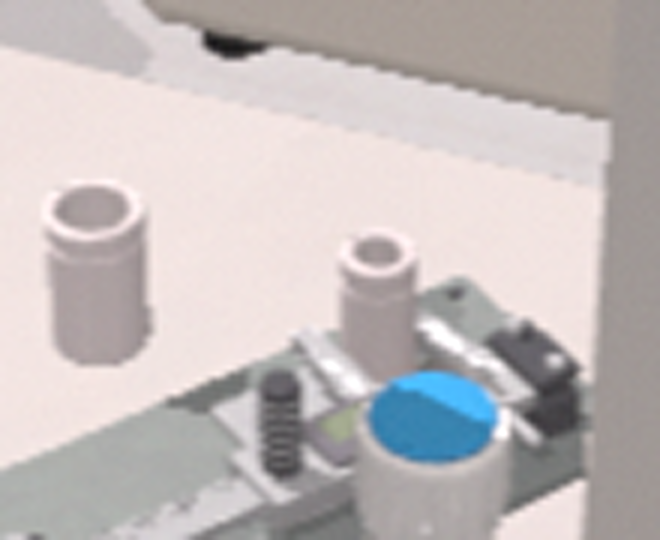

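View pics/top8c.png

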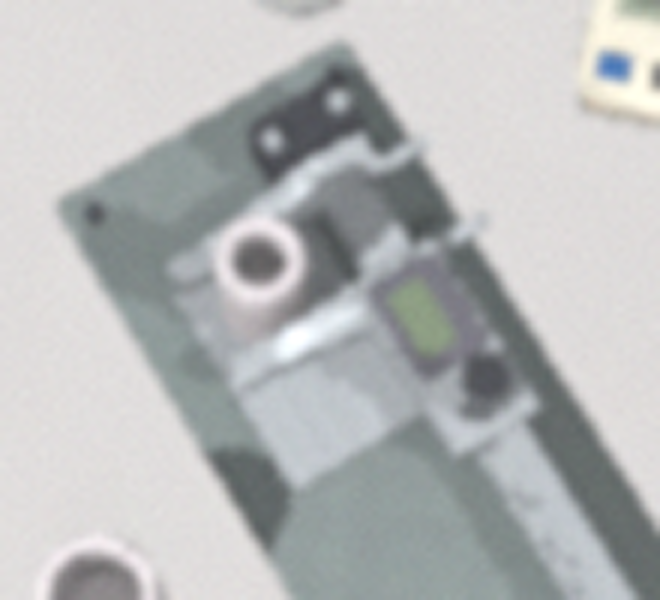

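The jaws are closed: gap ≈ 43.8→71.5 = 27.7 mm against a gripped diameter of 27.6 mm. Last check is that the other things haven't moved.

Run:
```python
from h import *
a=cv2.cvtColor(cv2.imread("pics/top0.png"),6); b=cv2.cvtColor(cv2.imread("pics/top8.png"),6)
for nm,(u,v,r) in dict(wide=(282,246,16),timer=(378,151,22),beaker=(316,132,18),plate_end=(355,265,22)).items():
    T=a[v-r:v+r,u-r:u+r]; S=b[v-r-6:v+r+6,u-r-6:u+r+6]
    m=cv2.matchTemplate(S,T,cv2.TM_CCOEFF_NORMED); _,mx,_,l=cv2.minMaxLoc(m); print(nm,(l[0]-6,l[1]-6),round(mx,3))
print(get_state()['t'])
```

```text
wide (0, 1) 0.877
timer (0, 0) 0.998
beaker (0, 0) 0.998
plate_end (0, 0) 0.918
18.625
```

```bash
python3 - <<'E'
from h import *
for f in("top0","top8"):
    P=cloud("top",np.load(f+".npy")).reshape(-1,3)
    for x,y in((.482,-.206),(.402,-.134)):
        m=(np.hypot(P[:,0]-x,P[:,1]-y)<.04)&(P[:,2]>.054)&(P[:,2]<.07); print(f,m.sum(),cv2.minEnclosingCircle(P[m,:2].astype(np.float32)))
E
python3 - <<'E'
from h import *
close_job(); print("handed in",get_state()['t'])
E
```

```text
top0 150 ((0.4820272624492645, -0.20633246004581451), 0.018895499408245087)
top0 135 ((0.4019390046596527, -0.13400454819202423), 0.01416461355984211)
top8 150 ((0.4821365177631378, -0.20610126852989197), 0.018969280645251274)
top8 135 ((0.402148962020874, -0.13403816521167755), 0.014245083555579185)
the job is handed in; nothing more can be done
the job is handed in; nothing more can be done
```

The slim adapter is standing upright on the rest with both caliper jaws closed on it. I handed the job in at about 18.6 s. I opened the caliper to about 44 mm by its finger post, then gripped the plain grey slim adapter and stood it on the rest. I closed the jaw by pushing the post until the force rose from about 3.2 N of drag to 6.7 N, so about 3.5 N on the part, and then backed the arm well clear.

**Last checks:**
- **Diameter:** the camera shows a jaw gap of about 27.7 mm, and the gripper measured the adapter at 27.6 mm, so the two agree.
- **Other objects:** the timer and beaker showed no shift in the images. One image match put the wide adapter about 1 pixel off, under changed lighting; the depth check put it within 0.3 mm of where it started.
- **Jaw lean:** I could not measure this directly, because the picture is too coarse. From the force it was at most about 0.009 rad under load, before the post was let go.

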